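Spin the cherry tomatoes dry

TASK

Spin the rinsed cherry tomatoes dry: with the closed fingertips down in the finger cup of the salad spinner's crank, lead it gently round two full turns clockwise (seen from above), then two full turns back again so that the crank ends about where it began. Only push it round from inside the cup: do not pinch or lift the spinner, do not shove it across the worktop, and leave everything else alone. Finish with the fingers out of the cup and the crank still.

Things in the scene. Friction and masses are not known exactly. Their poses are not given: they have to be found in the camera images.
- spinner: The salad spinner, standing loose on the worktop: clear round bowl, white basket with cherry tomatoes seen through it, flat white lid 229 mm across (two small tabs on its edge make it 250 mm) whose top is 139 mm high. About 1.6 kg (1.3 to 1.8) with its contents, on a rubber foot 136 mm across. Origin: centre of its underside, on the crank's axis; z is up. Its yaw may be anything
- crank (a joint): Turning angle of the grey crank on the lid about the upright axis through spinner, rad; 0 at the start, grows clockwise seen from above (two full turns clockwise = 12.57), turns freely both ways with light friction (about 1 N at the cup) and stops almost at once when let go. The basket inside is geared to it and turns twice as fast
- finger_cup (a point): Centre of the mouth of the finger cup at the end of the crank's arm, 62 mm from the crank's axis, 166.5 mm above the worktop. The cup is round, open at the top, 44 mm inside diameter, walls 4.5 mm, inside floor 16 mm below the mouth; it goes round with the crank and nothing on the lid stands higher than the mouth
- tomato: Bystander: a tomato, 74 mm, loose. Origin at its underside
- onion: Bystander: an onion, 75 mm, loose. Origin at its underside
- lime: Bystander: a lime, 57 x 46 mm, loose. Origin at its underside
- garlic: Bystander: a garlic bulb, 56 mm, loose. Origin at its underside
- oil_bottle: Bystander: a small clear oil bottle, 53 mm across, 186 mm high, loose, behind the spinner. Origin at its underside
- tumbler: Bystander: a tall empty glass, 72 mm across, 151 mm high, loose. Origin at its underside

How it is judged:
By the outcome, as a careful person would: the job done as asked, in the order asked, and still so for the second after the job is handed in, with the robot touching nothing.
It also fails if it takes over 72 s, if anything falls off the work surface, if the arm or the gripper's body presses on something with over 40 N, if the wrist force passes 120 N, or if a joint passes its speed limit or range.

ROBOT

A 6-joint arm with a two-finger parallel gripper is mounted at the origin on a cart in front of the work surface, level with it; the furniture and walls round the work are solid. World frame = base frame: x ahead of the robot, y to its left, z up, the work surface at z = 0. Lengths are in m, angles in degrees, forces in N, time in s.
With the tool pointing down it reaches from about 0.35 to 0.875 m from the base axis. Payload 4.2 kg.
Tool frame: the origin (TCP) lies between the finger pads, 19 mm behind the fingertips; this is the grasp point; z points along the fingers, y is the line along which they close (so a half turn about z gives the same grasp; the last joint's range is limited). The gripper opens to 87 mm and grips with 3 to 60 N. Pads are 19 mm wide; open, the fingers measure 117 mm over their backs; the gripper's body (75 mm by 190 mm) begins 51 mm behind the grasp point.
Start: joints at [14.817, 22.042, 0.453, 0, -68.411, -14.817], TCP at [0.625, 0, 0.241] pointing down, gripper open.
Joint ranges: [-179.83, 179.83], [-69.29, 118.12], [-61.27, 80.66], [-181.25, 117.63], [-171.15, -9.14], [-177.46, 177.46]. Speed limits (degrees/s): [159.86, 159.86, 180, 180, 180, 180].

INTERFACE

Orientations are given as a 3x3 rotation matrix whose columns are the frame's x, y, z axes.
In Python, from station import r gives the robot as it stands.
- The arm moves only by the tool servo_tool, never from a script. Its argument "targets" is a list of rows, each a list of 5 numbers: the shift along the world's x, y, z in units of 30 mm (1.0 is 30 mm), then the turn about the world's z in rad, then the finger opening in mm, from 0 to 87. In form: [[x, y, z, turn, gripper], ...]. A call has exactly 5 rows; each row is the pose to reach, as a shift and turn from the pose commanded when the call began; what a row does not reach only later rows make up. A row lasts 1/12 s, in which the tool goes at most 41.7 mm and 7.16 degrees, less where a joint would pass 70% of its speed; a pose out of reach is approached as far as the arm can. A call with a gripper value outside its range is refused whole. The fingers move at their own pace and stop on an object; the grip force is fixed at half the most. Time passes only in rows, so rows that repeat a pose let the fingers close, or fill a call up. It gives the time, the measured TCP pose, the force, the opening and the grip force at its end, in the units of the state.
- r.sense(): the state, without advancing time (a new reading comes with each control period).
- r.capture(name): name is "scene" or "top" or "wrist"; returns a dict with "pixels" (420x560x3 uint8, red, green, blue), "fx", "fy", "cx", "cy" (pixels), "world_from_camera" (4x4, takes a point from camera to world coordinates). Camera axes: x right, y down, z forward; pixel columns grow to the right and rows downward; lengths in m; the calibration is good to about 2 mm. A picture is of the moment at which its call begins. There is no depth.
- r.finish_job(): hands the job in; it is judged then, once.
The state is a dict: "time_s": time; "joints": joint angles; "joint_velocities": joint speeds; "effort": joint torques, N m; "tcp_pos": TCP position; "ee_rot": TCP orientation; "wrist_force": force on the tool from outside, world axes, zero at the start; "moment": the same for the moment, N m; "gripper_width": opening from 0.0 (shut) to 1.0 (fully open); "gripper_force": force on a finger pad.
Only numpy, scipy, OpenCV 4.12 (cv2) and the standard library are available. Lean on these libraries where they do the work, as an engineer would, in place of code of your own. Each camera call takes 0.05 s, during which the arm holds its last target. There are 200 camera calls.

## Working session

There is one attempt and no reset: what is moved stays moved. The work goes in short steps, Python scripts to look and compute and a tool call to move; the robot and the scene stay as the last step left them, time stands still between calls to the robot, and variables do not carry over. Pictures are saved under pics/ and viewed, at most 10 in all, crops included, and the job is handed in when it is done.

Besides the shell and the picture viewer there is one more tool, called after "Call:" by a JSON object that holds its "name" and its "arguments". servo_tool: Moves the arm, as the interface text tells. Its arguments: {"type":"object","properties":{"targets":{"type":"array","items":{"type":"array","items":{"type":"number"}}}},"required":["targets"]}

```bash
mkdir -p pics; python3 - <<'E'
from station import r
import cv2, numpy as np
s=r.sense();print(s['time_s'],s['tcp_pos'],s['ee_rot'],s['gripper_width'])
for n in("scene","top"):
    c=r.capture(n);cv2.imwrite(f"pics/{n}0.png",c["pixels"][:,:,::-1]);print(n,c["fx"],c["fy"],c["cx"],c["cy"],np.round(c["world_from_camera"],4).tolist())
E
```

```text
0.0 [6.24425583e-01 1.50049588e-05 2.40166763e-01] [[-2.23980497e-04 -9.99997601e-01 -2.17876479e-03]
 [-9.99999973e-01  2.24112325e-04 -6.02615885e-05]
 [ 6.07497320e-05  2.17875124e-03 -9.99997625e-01]] 0.9996091355946453
scene 382.95652931813146 382.95652931813146 277.50441230317966 212.35545578442782 [[-0.9998, 0.0164, 0.0098, 0.6135], [0.0025, 0.6254, -0.7803, 0.9704], [-0.0189, -0.7802, -0.6253, 0.8352], [0.0, 0.0, 0.0, 1.0]]
top 532.4399924845735 532.4399924845735 268.49437651294323 208.39482555751792 [[0.0274, -0.9875, 0.155, 0.4287], [-0.9992, -0.0318, -0.0256, 0.064], [0.0302, -0.1541, -0.9876, 1.4849], [0.0, 0.0, 0.0, 1.0]]
```

View pics/top0.png

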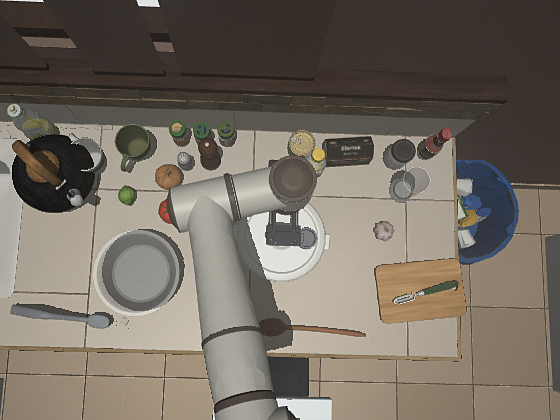

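View pics/scene0.png

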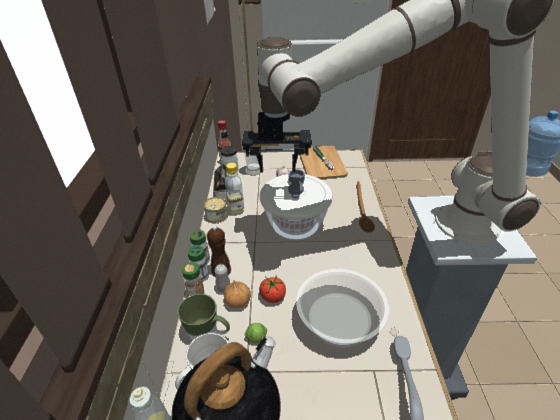

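The top view shows the spinner lid around (286,241), with the crank cup near (307,237), partly hidden by the gripper. I'll look closer.

```bash
python3 - <<'E'
from station import r
import cv2, numpy as np
t=cv2.imread("pics/top0.png")[185:295,225:345];s=cv2.imread("pics/scene0.png")[120:250,240:350]
w=r.capture("wrist");print(w["fx"],w["cx"],w["cy"],np.round(w["world_from_camera"],4).tolist())
wi=w["pixels"][:,:,::-1];cv2.imwrite("pics/w0raw.png",wi)
f=lambda a:cv2.resize(a,(400,int(400*a.shape[0]/a.shape[1])),interpolation=cv2.INTER_CUBIC)
t,s=f(t),f(s);h=max(len(t),len(s));o=np.zeros((h,800,3),np.uint8);o[:len(t),:400]=t;o[:len(s),400:]=s
cv2.imwrite("pics/crop0.png",o)
E
```

```text
345.94546869297386 280.6644372717921 209.41669085221514 [[-1.0, 0.0008, -0.0011, 0.626], [0.0004, 0.9536, 0.301, -0.0823], [0.0013, 0.301, -0.9536, 0.3843], [0.0, 0.0, 0.0, 1.0]]
```

View pics/crop0.png

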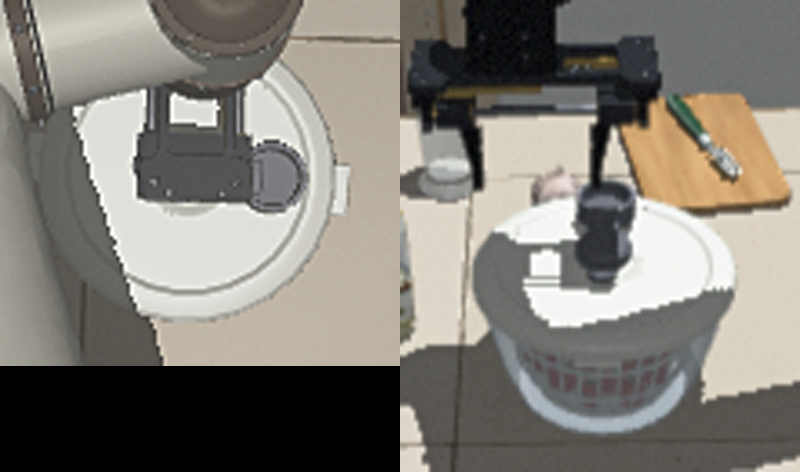

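View pics/w0raw.png

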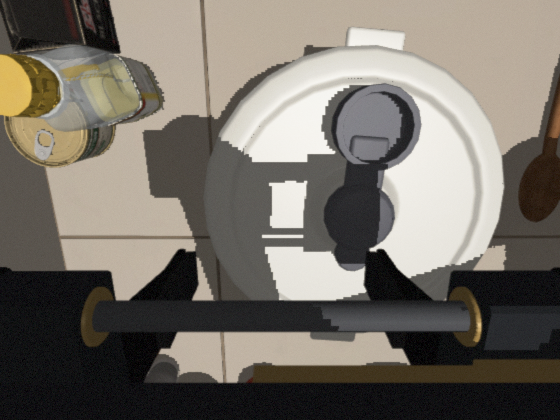

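The wrist view shows the cup mouth around (376,125), about 86 px across. The hub is near (358,213), the lid edge runs from column 205 to 503, and the tabs are at (375,38) and (333,335).

```bash
cat > h.py <<'E'
import numpy as np, cv2
from scipy.optimize import least_squares
def cast(c,uv,z):
    uv=np.atleast_2d(uv).astype(float);T=np.array(c["world_from_camera"])
    d=np.c_[(uv[:,0]-c["cx"])/c["fx"],(uv[:,1]-c["cy"])/c["fy"],np.ones(len(uv))]@T[:3,:3].T
    return (T[:3,3]+d*((z-T[2,3])/d[:,2:]))[:,:2]
def circ(P,R,c0):
    f=least_squares(lambda p:np.hypot(*(P-p).T)-R,c0,loss="soft_l1",f_scale=0.001)
    return f.x,np.median(abs(np.hypot(*(P-f.x).T)-R))
E
python3 - <<'E'
from h import *
from station import r
w=r.capture("wrist");t=r.capture("top")
def lid(c,box,name,pick):
    g=c["pixels"].astype(int);hsv=cv2.cvtColor(c["pixels"],cv2.COLOR_RGB2HSV)
    e=cv2.Canny(cv2.cvtColor(c["pixels"],cv2.COLOR_RGB2GRAY),40,100)
    v,u=np.nonzero(e);P=np.c_[u,v][pick(u,v)]
    X=cast(c,P,.137);c0=np.array(box)
    for tol in(.02,.008,.004):
        d=np.hypot(*(X-c0).T);k=abs(d-.1145)<tol;c0,m=circ(X[k],.1145,c0)
    print(name,c0,m,k.sum())
lid(w,cast(w,[354,200],.137)[0],"lid wrist",lambda u,v:(v<260)&(u>150)&(u<520))
lid(t,cast(t,[286,241],.137)[0],"lid top",lambda u,v:(u>265)&(v>190))
g=w["pixels"].astype(int)
m=((g.max(2)<140)).astype(np.uint8);m[:, :325]=0;m[:,430:]=0;m[:75]=0;m[165:]=0
v,u=np.nonzero(cv2.Canny(cv2.cvtColor(w["pixels"],cv2.COLOR_RGB2GRAY),40,100));k=(u>325)&(u<430)&(v>75)&(v<150)
X=cast(w,np.c_[u,v][k],.1665)
for R in(.0265,.022):
    c0=cast(w,[376,125],.1665)[0]
    for tol in(.006,.003):
        q=abs(np.hypot(*(X-c0).T)-R)<tol;c0,e=circ(X[q],R,c0)
    print("cup",R,c0,e,q.sum())
print("cup top guess",cast(t,[225+274/400*120,185+175*.3],.1665),"hub",cast(w,[359,214],.16))
tabs=cast(w,[[375,38],[333,335]],.137);print(tabs,tabs.mean(0))
E
```

```text
lid wrist [ 0.57412043 -0.00073362] 0.0013463029103743043 956
lid top [ 0.56417435 -0.00232489] 0.001252033327720864 118
cup 0.0265 [ 0.56719405 -0.06745202] 0.001250662201139889 409
cup 0.022 [ 0.56870611 -0.07024915] 0.0012904783061896616 269
cup top guess [[ 0.56529163 -0.06861015]] hub [[ 0.57233065 -0.00817504]]
[[ 0.56459842 -0.12080634]
 [ 0.58153562  0.10737119]] [ 0.57306702 -0.00671757]
```

Call:
{"name": "servo_tool", "arguments": {"targets": [[-0.4, -0.5, 0, 0, 0], [-0.8, -1.0, 0, 0, 0], [-1.2, -1.5, 0, 0, 0], [-1.6, -2.0, 0, 0, 0], [-1.9, -2.3, 0, 0, 0]]}}

```text
time_s: 0.67
tcp_pos: [0.5669, -0.0701, 0.2412]
ee_rot: [[-0.001, -1.0, -0.001], [-1.0, 0.001, -0.0], [0.0, 0.001, -1.0]]
wrist_force: [0.0, 0.7, -1.1]
gripper_width: 0.707
gripper_force: 0.0
```

Call:
{"name": "servo_tool", "arguments": {"targets": [[0, 0, 0, 0, 0], [0, 0, 0, 0, 0], [0, 0, 0, 0, 0], [0, 0, 0, 0, 0], [0, 0, 0, 0, 0]]}}

```text
time_s: 1.08
tcp_pos: [0.5685, -0.0684, 0.241]
ee_rot: [[0.001, -1.0, -0.0], [-1.0, -0.001, 0.0], [-0.0, 0.0, -1.0]]
wrist_force: [0.2, 0.2, -0.1]
gripper_width: 0.322
gripper_force: 0.0
```

```bash
python3 - <<'E'
from station import r
import cv2, numpy as np
s=r.sense();print(s['time_s'],s['tcp_pos'],s['gripper_width'],s['wrist_force'])
w=r.capture("wrist");wi=w["pixels"][:,:,::-1];t=r.capture("top")["pixels"][185:305,215:345,::-1]
o=np.zeros((420,800,3),np.uint8);o[:,:400]=cv2.resize(wi[:, 80:480],(400,420));o[:369,400:]=cv2.resize(t,(400,369),interpolation=cv2.INTER_CUBIC)
cv2.imwrite("pics/w1.png",o)
print(np.round(w["world_from_camera"],4).tolist())
np.savez("w1.npz",**w)
E
```

```text
1.0833 [ 0.56845841 -0.06839223  0.24102842] 0.32237435766538336 [ 0.19378635  0.21536816 -0.10101923]
[[-1.0, -0.0007, 0.0004, 0.5698], [-0.0006, 0.9536, 0.3012, -0.1508], [-0.0006, 0.3012, -0.9536, 0.385], [0.0, 0.0, 0.0, 1.0]]
```

View pics/w1.png

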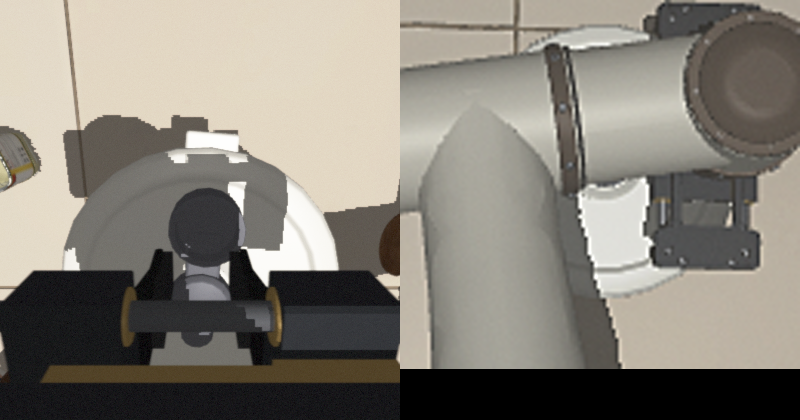

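The left half shows the cup mouth at raw wrist pixel (285,227). The lid's near arc is visible, from raw (143,265) over the top at row 148 to (417,265). I'll fit circles to these edges.

```bash
python3 - <<'E'
from h import *
w=dict(np.load("w1.npz"));px=w["pixels"]
v,u=np.nonzero(cv2.Canny(px,40,100))
def fit(k,z,R,c0,tols):
    X=cast(w,np.c_[u,v][k],z)
    for t in tols:
        q=abs(np.hypot(*(X-c0).T)-R)<t;c0,e=circ(X[q],R,c0)
    print(R,z,np.round(c0,4),"med",round(e,4),q.sum());return c0
k=(u>235)&(u<335)&(v>175)&(v<250)
for R in(.0265,.022): c=fit(k,.1665,R,cast(w,[285,227],.1665)[0],(.006,.003,.002))
L=(v<262)&(v>140)&(u>130)&(u<430)
for z in(.139,.133): 
  for R in(.1145,.112): fit(L,z,R,np.array([.57,-.006]),(.008,.004,.002))
# first view hand points of lid outer edge
print(cast(w,[[143,265],[283,148],[417,265],[292,134]],.137))
E
```

```text
0.0265 0.1665 [ 0.5661 -0.0695] med 0.0007 206
0.022 0.1665 [ 0.5663 -0.0751] med 0.0004 155
0.1145 0.139 [ 0.5715 -0.0037] med 0.001 434
0.112 0.139 [ 0.5707 -0.0067] med 0.0007 491
0.1145 0.133 [ 0.5707 -0.0035] med 0.0007 487
0.112 0.133 [ 0.5707 -0.0065] med 0.0004 507
[[ 0.6789384  -0.02616851]
 [ 0.56825499 -0.1182886 ]
 [ 0.46190361 -0.0263511 ]
 [ 0.56194916 -0.12807211]]
```

Call:
{"name": "servo_tool", "arguments": {"targets": [[-0.05, 0, 0, 0, 0], [-0.05, 0, 0, 0, 0], [-0.05, 0, -0.3, 0, 0], [-0.05, 0, -0.6, 0, 0], [-0.05, 0, -0.9, 0, 0]]}}

```text
time_s: 1.6
tcp_pos: [0.5661, -0.0689, 0.213]
ee_rot: [[-0.0, -1.0, -0.001], [-1.0, 0.0, 0.0], [-0.0, 0.001, -1.0]]
wrist_force: [-0.7, 0.4, -0.4]
gripper_width: 0.006
gripper_force: 0.0
```

Call:
{"name": "servo_tool", "arguments": {"targets": [[0, 0, 0, 0, 0], [0, 0, 0, 0, 0], [0, 0, -0.1, 0, 0], [0, 0, -0.2, 0, 0], [0, 0, -0.3, 0, 0]]}}

```text
time_s: 2.02
tcp_pos: [0.5667, -0.069, 0.2053]
ee_rot: [[-0.0, -1.0, 0.001], [-1.0, 0.0, 0.0], [-0.0, -0.001, -1.0]]
wrist_force: [-0.8, -0.4, -0.1]
gripper_width: 0.004
gripper_force: 0.0
```

```bash
python3 - <<'E'
from station import r
import cv2, numpy as np
w=r.capture("wrist");wi=w["pixels"][:,:,::-1];s=r.capture("scene")["pixels"][120:220,250:350,::-1]
o=np.zeros((420,800,3),np.uint8);o[:,:400]=cv2.resize(wi[140:350, 180:380],(400,420));o[:400,400:]=cv2.resize(s,(400,400),interpolation=cv2.INTER_CUBIC)
cv2.imwrite("pics/w2.png",o);print(r.sense()["gripper_width"])
E
```

```text
0.003655799418090451
```

View pics/w2.png

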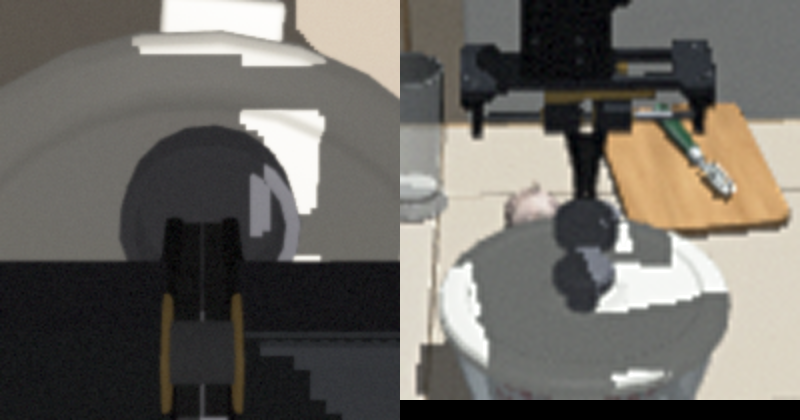

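The closed fingers (crop column 203) are over the cup, whose centre is at crop column 209. That puts them about 1.5 mm off in x. I'll lower them slowly.

Call:
{"name": "servo_tool", "arguments": {"targets": [[-0.05, 0, -0.2, 0, 0], [-0.05, 0, -0.4, 0, 0], [-0.05, 0, -0.6, 0, 0], [-0.05, 0, -0.8, 0, 0], [-0.05, 0, -0.95, 0, 0]]}}

```text
time_s: 2.53
tcp_pos: [0.5646, -0.069, 0.1756]
ee_rot: [[-0.0, -1.0, -0.001], [-1.0, 0.0, -0.0], [0.0, 0.001, -1.0]]
wrist_force: [0.1, -0.5, 1.0]
gripper_width: 0.005
gripper_force: 0.0
```

```bash
python3 - <<'E'
from station import r
import numpy as np
s=r.sense();print(s['tcp_pos'],s['wrist_force'],s['moment'])
A=np.array([.571,-.007]);c=np.array([.565,-.069]);d=c-A;a=np.degrees(np.arctan2(d[1],d[0]));print(a,np.hypot(*d))
# clockwise: start commanded at c
def P(k):
    t=np.radians(a-9*k);return A+.062*np.array([np.cos(t),np.sin(t)])
Q=[np.round((P(k)-A)/.03,2) for k in range(41)]
for n in range(8): print(n,[[*np.round(Q[5*n+i]-Q[5*n],2).tolist()] for i in range(1,6)])
print((c-A)/.03,Q[0])
E
```

```text
[ 0.56459616 -0.06898122  0.17562954] [ 0.14748864 -0.47906922  1.03578106] [ 0.01490951 -0.0074306   0.02282006]
-95.52754015165618 0.06228964600958976
0 [[-0.32, 0.06], [-0.62, 0.17], [-0.91, 0.32], [-1.17, 0.51], [-1.4, 0.75]]
1 [[-0.18, 0.26], [-0.32, 0.55], [-0.42, 0.86], [-0.46, 1.18], [-0.46, 1.51]]
2 [[0.06, 0.32], [0.17, 0.62], [0.32, 0.91], [0.51, 1.17], [0.75, 1.4]]
3 [[0.26, 0.18], [0.55, 0.32], [0.86, 0.42], [1.18, 0.46], [1.51, 0.46]]
4 [[0.32, -0.06], [0.62, -0.17], [0.91, -0.32], [1.17, -0.51], [1.4, -0.75]]
5 [[0.18, -0.26], [0.32, -0.55], [0.42, -0.86], [0.46, -1.18], [0.46, -1.51]]
6 [[-0.06, -0.32], [-0.17, -0.62], [-0.32, -0.91], [-0.51, -1.17], [-0.75, -1.4]]
7 [[-0.26, -0.18], [-0.55, -0.32], [-0.86, -0.42], [-1.18, -0.46], [-1.51, -0.46]]
[-0.2        -2.06666667] [-0.2  -2.06]
```

Call:
{"name": "servo_tool", "arguments": {"targets": [[-0.16, 0.03, 0, 0, 0], [-0.32, 0.06, 0, 0, 0], [-0.47, 0.11, 0, 0, 0], [-0.62, 0.17, 0, 0, 0], [-0.77, 0.24, 0, 0, 0]]}}

```text
time_s: 2.95
tcp_pos: [0.542, -0.0615, 0.1774]
ee_rot: [[0.0, -1.0, 0.002], [-1.0, -0.0, 0.0], [-0.0, -0.002, -1.0]]
wrist_force: [1.3, -0.0, -0.2]
gripper_width: 0.005
gripper_force: 0.5
```

Call:
{"name": "servo_tool", "arguments": {"targets": [[-0.14, 0.08, 0, 0, 0], [-0.27, 0.17, 0, 0, 0], [-0.4, 0.27, 0, 0, 0], [-0.52, 0.39, 0, 0, 0], [-0.63, 0.51, 0, 0, 0]]}}

```text
time_s: 3.37
tcp_pos: [0.5226, -0.0462, 0.1769]
ee_rot: [[0.0, -1.0, 0.0], [-1.0, -0.0, -0.0], [0.0, -0.0, -1.0]]
wrist_force: [2.6, -0.6, -0.2]
gripper_width: 0.004
gripper_force: 0.5
```

Call:
{"name": "servo_tool", "arguments": {"targets": [[-0.18, 0.26, 0, 0, 0], [-0.32, 0.55, 0, 0, 0], [-0.42, 0.86, 0, 0, 0], [-0.46, 1.18, 0, 0, 0], [-0.46, 1.51, 0, 0, 0]]}}

```text
time_s: 3.78
tcp_pos: [0.5087, -0.0003, 0.1769]
ee_rot: [[0.0, -1.0, -0.001], [-1.0, -0.0, -0.0], [0.0, 0.001, -1.0]]
wrist_force: [0.4, -1.1, 1.1]
gripper_width: 0.003
gripper_force: 0.7
```

```bash
python3 - <<'E'
from station import r
import cv2, numpy as np
w=r.capture("wrist")["pixels"][:,:,::-1];s=r.capture("scene")["pixels"][120:250,240:350,::-1]
o=np.zeros((472,800,3),np.uint8);o[:300,:400]=cv2.resize(w,(400,300));o[:,400:]=cv2.resize(s,(400,472),interpolation=cv2.INTER_CUBIC)
cv2.imwrite("pics/w3.png",o)
E
```

```text
(no output)
```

View pics/w3.png

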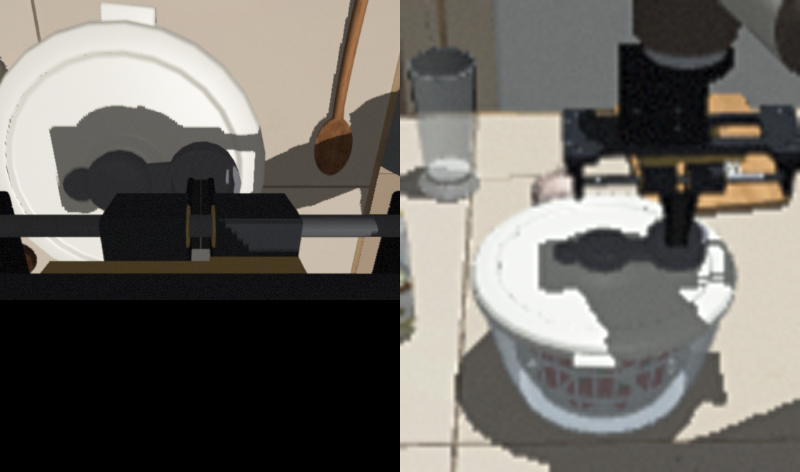

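The fingers are in the cup (scene crop around (677,235)) and the crank has followed a quarter turn. The spinner hasn't shifted and the forces are about 1–3 N. I'll continue round.

Call:
{"name": "servo_tool", "arguments": {"targets": [[0.06, 0.32, 0, 0, 0], [0.17, 0.62, 0, 0, 0], [0.32, 0.91, 0, 0, 0], [0.51, 1.17, 0, 0, 0], [0.75, 1.4, 0, 0, 0]]}}

```text
time_s: 4.3
tcp_pos: [0.5318, 0.0416, 0.1765]
ee_rot: [[0.0, -1.0, -0.001], [-1.0, -0.0, -0.0], [0.0, 0.001, -1.0]]
wrist_force: [0.1, -2.0, 0.9]
gripper_width: 0.003
gripper_force: 0.6
```

Call:
{"name": "servo_tool", "arguments": {"targets": [[0.26, 0.18, 0, 0, 0], [0.55, 0.32, 0, 0, 0], [0.86, 0.42, 0, 0, 0], [1.18, 0.46, 0, 0, 0], [1.51, 0.46, 0, 0, 0]]}}

```text
time_s: 4.72
tcp_pos: [0.5779, 0.0552, 0.1765]
ee_rot: [[0.0, -1.0, -0.0], [-1.0, -0.0, 0.001], [-0.001, 0.0, -1.0]]
wrist_force: [-1.4, -0.2, -0.0]
gripper_width: 0.003
gripper_force: 0.9
```

Call:
{"name": "servo_tool", "arguments": {"targets": [[0.32, -0.06, 0, 0, 0], [0.62, -0.17, 0, 0, 0], [0.91, -0.32, 0, 0, 0], [1.17, -0.51, 0, 0, 0], [1.4, -0.75, 0, 0, 0]]}}

```text
time_s: 5.13
tcp_pos: [0.62, 0.0316, 0.1767]
ee_rot: [[-0.0, -1.0, 0.0], [-1.0, 0.0, 0.0], [-0.0, -0.0, -1.0]]
wrist_force: [-0.7, 1.1, -0.2]
gripper_width: 0.004
gripper_force: 0.6
```

Call:
{"name": "servo_tool", "arguments": {"targets": [[0.18, -0.26, 0, 0, 0], [0.32, -0.55, 0, 0, 0], [0.42, -0.86, 0, 0, 0], [0.46, -1.18, 0, 0, 0], [0.46, -1.51, 0, 0, 0]]}}

```text
time_s: 5.55
tcp_pos: [0.6329, -0.0141, 0.1767]
ee_rot: [[-0.0, -1.0, 0.0], [-1.0, 0.0, 0.0], [-0.0, -0.0, -1.0]]
wrist_force: [-2.0, 0.9, 0.9]
gripper_width: 0.004
gripper_force: 1.0
```

Call:
{"name": "servo_tool", "arguments": {"targets": [[-0.06, -0.32, 0, 0, 0], [-0.17, -0.62, 0, 0, 0], [-0.32, -0.91, 0, 0, 0], [-0.51, -1.17, 0, 0, 0], [-0.75, -1.4, 0, 0, 0]]}}

```text
time_s: 5.97
tcp_pos: [0.6099, -0.0556, 0.1769]
ee_rot: [[-0.0, -1.0, 0.001], [-1.0, 0.0, 0.001], [-0.001, -0.001, -1.0]]
wrist_force: [0.2, 3.6, -0.3]
gripper_width: 0.005
gripper_force: 1.4
```

Call:
{"name": "servo_tool", "arguments": {"targets": [[-0.26, -0.18, 0, 0, 0], [-0.55, -0.32, 0, 0, 0], [-0.86, -0.42, 0, 0, 0], [-1.18, -0.46, 0, 0, 0], [-1.51, -0.46, 0, 0, 0]]}}

```text
time_s: 6.38
tcp_pos: [0.5645, -0.0692, 0.1771]
ee_rot: [[0.0, -1.0, 0.002], [-1.0, -0.0, -0.0], [0.0, -0.002, -1.0]]
wrist_force: [0.6, 2.1, 0.5]
gripper_width: 0.007
gripper_force: 1.0
```

```bash
python3 - <<'E'
from station import r
import cv2, numpy as np
w=r.capture("wrist")["pixels"][:,:,::-1];s=r.capture("scene")["pixels"][120:250,240:350,::-1]
o=np.zeros((472,800,3),np.uint8);o[:300,:400]=cv2.resize(w,(400,300));o[:,400:]=cv2.resize(s,(400,472),interpolation=cv2.INTER_CUBIC)
cv2.imwrite("pics/w4.png",o)
E
```

```text
(no output)
```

View pics/w4.png

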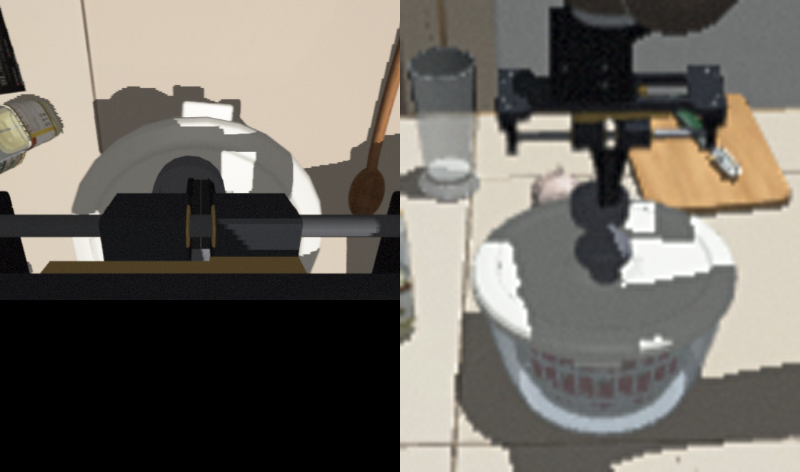

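One full turn is done: the crank is back near its start, lagging about 6 mm from the cup's slack, and the spinner hasn't moved. Now the second turn, with a small overshoot to make up the lag.

Call:
{"name": "servo_tool", "arguments": {"targets": [[-0.32, 0.06, 0, 0, 0], [-0.62, 0.17, 0, 0, 0], [-0.91, 0.32, 0, 0, 0], [-1.17, 0.51, 0, 0, 0], [-1.4, 0.75, 0, 0, 0]]}}

```text
time_s: 6.9
tcp_pos: [0.522, -0.0461, 0.1768]
ee_rot: [[-0.0, -1.0, -0.0], [-1.0, 0.0, -0.0], [0.0, 0.0, -1.0]]
wrist_force: [1.0, -1.2, 0.1]
gripper_width: 0.003
gripper_force: 0.6
```

Call:
{"name": "servo_tool", "arguments": {"targets": [[-0.18, 0.26, 0, 0, 0], [-0.32, 0.55, 0, 0, 0], [-0.42, 0.86, 0, 0, 0], [-0.46, 1.18, 0, 0, 0], [-0.46, 1.51, 0, 0, 0]]}}

```text
time_s: 7.32
tcp_pos: [0.5087, -0.0003, 0.1769]
ee_rot: [[0.0, -1.0, -0.001], [-1.0, -0.0, -0.001], [0.001, 0.001, -1.0]]
wrist_force: [0.9, -1.7, 0.4]
gripper_width: 0.004
gripper_force: 0.7
```

Call:
{"name": "servo_tool", "arguments": {"targets": [[0.06, 0.32, 0, 0, 0], [0.17, 0.62, 0, 0, 0], [0.32, 0.91, 0, 0, 0], [0.51, 1.17, 0, 0, 0], [0.75, 1.4, 0, 0, 0]]}}

```text
time_s: 7.73
tcp_pos: [0.5317, 0.0416, 0.1764]
ee_rot: [[0.0, -1.0, -0.002], [-1.0, -0.0, -0.0], [0.0, 0.002, -1.0]]
wrist_force: [0.2, -2.0, -0.2]
gripper_width: 0.006
gripper_force: 0.6
```

Call:
{"name": "servo_tool", "arguments": {"targets": [[0.26, 0.18, 0, 0, 0], [0.55, 0.32, 0, 0, 0], [0.86, 0.42, 0, 0, 0], [1.18, 0.46, 0, 0, 0], [1.51, 0.46, 0, 0, 0]]}}

```text
time_s: 8.15
tcp_pos: [0.5779, 0.0551, 0.1765]
ee_rot: [[-0.0, -1.0, -0.0], [-1.0, 0.0, 0.001], [-0.001, 0.0, -1.0]]
wrist_force: [-1.1, -0.1, 0.1]
gripper_width: 0.007
gripper_force: 0.8
```

Call:
{"name": "servo_tool", "arguments": {"targets": [[0.32, -0.06, 0, 0, 0], [0.62, -0.17, 0, 0, 0], [0.91, -0.32, 0, 0, 0], [1.17, -0.51, 0, 0, 0], [1.4, -0.75, 0, 0, 0]]}}

```text
time_s: 8.57
tcp_pos: [0.62, 0.0316, 0.1767]
ee_rot: [[-0.0, -1.0, 0.0], [-1.0, 0.0, 0.0], [-0.0, -0.0, -1.0]]
wrist_force: [-1.3, -0.0, -0.9]
gripper_width: 0.008
gripper_force: 0.6
```

Call:
{"name": "servo_tool", "arguments": {"targets": [[0.18, -0.26, 0, 0, 0], [0.32, -0.55, 0, 0, 0], [0.42, -0.86, 0, 0, 0], [0.46, -1.18, 0, 0, 0], [0.46, -1.51, 0, 0, 0]]}}

```text
time_s: 8.98
tcp_pos: [0.6329, -0.0141, 0.1767]
ee_rot: [[-0.0, -1.0, 0.0], [-1.0, 0.0, 0.0], [-0.0, -0.0, -1.0]]
wrist_force: [-2.2, 1.3, -0.2]
gripper_width: 0.008
gripper_force: 1.0
```

Call:
{"name": "servo_tool", "arguments": {"targets": [[-0.06, -0.32, 0, 0, 0], [-0.17, -0.62, 0, 0, 0], [-0.32, -0.91, 0, 0, 0], [-0.51, -1.17, 0, 0, 0], [-0.75, -1.4, 0, 0, 0]]}}

```text
time_s: 9.4
tcp_pos: [0.6099, -0.0556, 0.1769]
ee_rot: [[-0.0, -1.0, 0.001], [-1.0, 0.0, 0.001], [-0.001, -0.001, -1.0]]
wrist_force: [-1.0, 3.0, -1.0]
gripper_width: 0.004
gripper_force: 1.4
```

Call:
{"name": "servo_tool", "arguments": {"targets": [[-0.26, -0.18, 0, 0, 0], [-0.55, -0.32, 0, 0, 0], [-0.86, -0.42, 0, 0, 0], [-1.18, -0.46, 0, 0, 0], [-1.51, -0.46, 0, 0, 0]]}}

```text
time_s: 9.82
tcp_pos: [0.5645, -0.0692, 0.1771]
ee_rot: [[0.0, -1.0, 0.002], [-1.0, -0.0, -0.0], [0.0, -0.002, -1.0]]
wrist_force: [1.3, 2.0, 0.0]
gripper_width: 0.007
gripper_force: 1.0
```

Call:
{"name": "servo_tool", "arguments": {"targets": [[-0.1, 0.01, 0, 0, 0], [-0.2, 0.03, 0, 0, 0], [-0.25, 0.04, 0, 0, 0], [-0.25, 0.04, 0, 0, 0], [-0.25, 0.04, 0, 0, 0]]}}

```text
time_s: 10.23
tcp_pos: [0.5574, -0.0679, 0.1767]
ee_rot: [[0.0, -1.0, -0.001], [-1.0, -0.0, -0.0], [0.0, 0.001, -1.0]]
wrist_force: [0.7, 0.5, -0.1]
gripper_width: 0.006
gripper_force: 0.0
```

```bash
python3 - <<'E'
from station import r
import cv2, numpy as np
w=r.capture("wrist")["pixels"][:,:,::-1];s=r.capture("scene")["pixels"][120:250,240:350,::-1]
o=np.zeros((472,800,3),np.uint8);o[:420,:400]=cv2.resize(w[100:310,180:380],(400,420));o[:,400:]=cv2.resize(s,(400,472),interpolation=cv2.INTER_CUBIC)
cv2.imwrite("pics/w5.png",o)
E
```

```text
(no output)
```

View pics/w5.png

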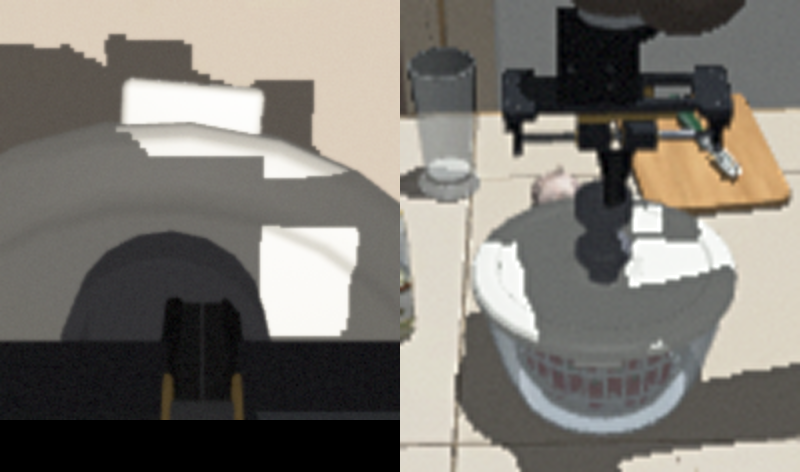

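The cup mouth is centred at crop column 166 and the fingers at 202, so the cup is at x≈0.566, i.e. just two turns. I'll add a small margin, then reverse gently.

Call:
{"name": "servo_tool", "arguments": {"targets": [[-0.06, 0.01, 0, 0, 0], [-0.12, 0.03, 0, 0, 0], [-0.12, 0.03, 0, 0, 0], [-0.12, 0.03, 0, 0, 0], [-0.12, 0.03, 0, 0, 0]]}}

```text
time_s: 10.75
tcp_pos: [0.5538, -0.0669, 0.1767]
ee_rot: [[-0.0, -1.0, -0.0], [-1.0, 0.0, -0.0], [0.0, 0.0, -1.0]]
wrist_force: [1.3, 0.3, -0.3]
gripper_width: 0.005
gripper_force: 0.2
```

Call:
{"name": "servo_tool", "arguments": {"targets": [[0.07, -0.01, 0, 0, 0], [0.15, -0.03, 0, 0, 0], [0.22, -0.04, 0, 0, 0], [0.3, -0.06, 0, 0, 0], [0.37, -0.07, 0, 0, 0]]}}

```text
time_s: 11.17
tcp_pos: [0.5653, -0.0691, 0.1767]
ee_rot: [[-0.0, -1.0, -0.0], [-1.0, 0.0, -0.0], [0.0, 0.0, -1.0]]
wrist_force: [0.1, -0.1, 1.0]
gripper_width: 0.006
gripper_force: 0.0
```

Call:
{"name": "servo_tool", "arguments": {"targets": [[0.1, 0, 0, 0, 0], [0.25, 0, 0, 0, 0], [0.43, 0.01, 0, 0, 0], [0.62, 0.04, 0, 0, 0], [0.81, 0.09, 0, 0, 0]]}}

```text
time_s: 11.58
tcp_pos: [0.5894, -0.0661, 0.1764]
ee_rot: [[-0.0, -1.0, -0.001], [-1.0, 0.0, -0.0], [0.0, 0.001, -1.0]]
wrist_force: [-1.4, 0.8, -0.1]
gripper_width: 0.009
gripper_force: 0.7
```

Call:
{"name": "servo_tool", "arguments": {"targets": [[0.15, 0.05, 0, 0, 0], [0.29, 0.12, 0, 0, 0], [0.44, 0.19, 0, 0, 0], [0.57, 0.28, 0, 0, 0], [0.7, 0.37, 0, 0, 0]]}}

```text
time_s: 12.0
tcp_pos: [0.6107, -0.055, 0.1767]
ee_rot: [[-0.0, -1.0, -0.0], [-1.0, 0.0, -0.0], [0.0, 0.0, -1.0]]
wrist_force: [-1.3, 0.2, -0.8]
gripper_width: 0.006
gripper_force: 0.5
```

Call:
{"name": "servo_tool", "arguments": {"targets": [[0.24, 0.23, 0, 0, 0], [0.43, 0.49, 0, 0, 0], [0.58, 0.78, 0, 0, 0], [0.69, 1.08, 0, 0, 0], [0.75, 1.4, 0, 0, 0]]}}

```text
time_s: 12.42
tcp_pos: [0.633, -0.0123, 0.1764]
ee_rot: [[0.0, -1.0, -0.001], [-1.0, -0.0, -0.0], [0.0, 0.001, -1.0]]
wrist_force: [-3.0, -0.1, -0.0]
gripper_width: 0.007
gripper_force: 1.2
```

Call:
{"name": "servo_tool", "arguments": {"targets": [[0, 0.33, 0, 0, 0], [-0.04, 0.65, 0, 0, 0], [-0.14, 0.96, 0, 0, 0], [-0.28, 1.25, 0, 0, 0], [-0.46, 1.51, 0, 0, 0]]}}

```text
time_s: 12.83
tcp_pos: [0.6194, 0.0333, 0.1773]
ee_rot: [[0.001, -1.0, 0.002], [-1.0, -0.001, 0.0], [-0.0, -0.002, -1.0]]
wrist_force: [-0.3, -1.7, 0.2]
gripper_width: 0.005
gripper_force: 0.6
```

Call:
{"name": "servo_tool", "arguments": {"targets": [[-0.23, 0.24, 0, 0, 0], [-0.49, 0.43, 0, 0, 0], [-0.78, 0.58, 0, 0, 0], [-1.08, 0.69, 0, 0, 0], [-1.4, 0.75, 0, 0, 0]]}}

```text
time_s: 13.25
tcp_pos: [0.5764, 0.055, 0.1769]
ee_rot: [[0.0, -1.0, 0.001], [-1.0, 0.0, 0.001], [-0.001, -0.001, -1.0]]
wrist_force: [0.4, -1.5, 0.1]
gripper_width: 0.002
gripper_force: 0.9
```

Call:
{"name": "servo_tool", "arguments": {"targets": [[-0.33, 0, 0, 0, 0], [-0.65, -0.04, 0, 0, 0], [-0.96, -0.14, 0, 0, 0], [-1.25, -0.28, 0, 0, 0], [-1.51, -0.46, 0, 0, 0]]}}

```text
time_s: 13.67
tcp_pos: [0.5309, 0.0407, 0.177]
ee_rot: [[0.0, -1.0, 0.001], [-1.0, -0.0, 0.001], [-0.001, -0.001, -1.0]]
wrist_force: [1.5, 0.8, -0.2]
gripper_width: 0.006
gripper_force: 0.6
```

Call:
{"name": "servo_tool", "arguments": {"targets": [[-0.24, -0.23, 0, 0, 0], [-0.43, -0.49, 0, 0, 0], [-0.58, -0.78, 0, 0, 0], [-0.69, -1.08, 0, 0, 0], [-0.75, -1.4, 0, 0, 0]]}}

```text
time_s: 14.08
tcp_pos: [0.5091, -0.002, 0.1769]
ee_rot: [[-0.0, -1.0, 0.001], [-1.0, 0.0, 0.0], [-0.0, -0.001, -1.0]]
wrist_force: [2.0, 1.5, -0.1]
gripper_width: 0.003
gripper_force: 1.1
```

Call:
{"name": "servo_tool", "arguments": {"targets": [[0, -0.33, 0, 0, 0], [0.04, -0.65, 0, 0, 0], [0.14, -0.96, 0, 0, 0], [0.28, -1.25, 0, 0, 0], [0.46, -1.51, 0, 0, 0]]}}

```text
time_s: 14.5
tcp_pos: [0.5229, -0.0476, 0.1764]
ee_rot: [[-0.001, -1.0, -0.002], [-1.0, 0.001, -0.0], [0.0, 0.002, -1.0]]
wrist_force: [0.2, 1.0, 0.1]
gripper_width: 0.005
gripper_force: 0.6
```

Call:
{"name": "servo_tool", "arguments": {"targets": [[0.23, -0.24, 0, 0, 0], [0.49, -0.43, 0, 0, 0], [0.78, -0.58, 0, 0, 0], [1.08, -0.69, 0, 0, 0], [1.4, -0.75, 0, 0, 0]]}}

```text
time_s: 14.92
tcp_pos: [0.5654, -0.0694, 0.1764]
ee_rot: [[-0.0, -1.0, -0.002], [-1.0, 0.0, -0.0], [0.0, 0.002, -1.0]]
wrist_force: [-0.6, 2.2, 0.3]
gripper_width: 0.003
gripper_force: 1.0
```

Call:
{"name": "servo_tool", "arguments": {"targets": [[0.33, 0, 0, 0, 0], [0.65, 0.04, 0, 0, 0], [0.96, 0.14, 0, 0, 0], [1.25, 0.28, 0, 0, 0], [1.51, 0.46, 0, 0, 0]]}}

```text
time_s: 15.33
tcp_pos: [0.6111, -0.0552, 0.1766]
ee_rot: [[-0.0, -1.0, -0.0], [-1.0, 0.0, -0.001], [0.001, 0.0, -1.0]]
wrist_force: [-1.6, -1.3, 1.6]
gripper_width: 0.004
gripper_force: 0.6
```

Call:
{"name": "servo_tool", "arguments": {"targets": [[0.24, 0.23, 0, 0, 0], [0.43, 0.49, 0, 0, 0], [0.58, 0.78, 0, 0, 0], [0.69, 1.08, 0, 0, 0], [0.75, 1.4, 0, 0, 0]]}}

```text
time_s: 15.75
tcp_pos: [0.6328, -0.0124, 0.1766]
ee_rot: [[0.0, -1.0, -0.001], [-1.0, -0.0, -0.0], [0.0, 0.001, -1.0]]
wrist_force: [-2.5, -1.0, -0.7]
gripper_width: 0.004
gripper_force: 1.2
```

Call:
{"name": "servo_tool", "arguments": {"targets": [[0, 0.33, 0, 0, 0], [-0.04, 0.65, 0, 0, 0], [-0.14, 0.96, 0, 0, 0], [-0.28, 1.25, 0, 0, 0], [-0.46, 1.51, 0, 0, 0]]}}

```text
time_s: 16.17
tcp_pos: [0.6194, 0.0333, 0.1773]
ee_rot: [[0.0, -1.0, 0.003], [-1.0, -0.0, 0.0], [-0.0, -0.003, -1.0]]
wrist_force: [1.1, -2.2, 0.6]
gripper_width: 0.002
gripper_force: 0.6
```

Call:
{"name": "servo_tool", "arguments": {"targets": [[-0.23, 0.24, 0, 0, 0], [-0.49, 0.43, 0, 0, 0], [-0.78, 0.58, 0, 0, 0], [-1.08, 0.69, 0, 0, 0], [-1.4, 0.75, 0, 0, 0]]}}

```text
time_s: 16.58
tcp_pos: [0.5764, 0.055, 0.1769]
ee_rot: [[-0.0, -1.0, 0.001], [-1.0, 0.0, 0.0], [-0.0, -0.001, -1.0]]
wrist_force: [0.2, -1.0, 0.6]
gripper_width: 0.006
gripper_force: 0.8
```

Call:
{"name": "servo_tool", "arguments": {"targets": [[-0.33, 0, 0, 0, 0], [-0.65, -0.04, 0, 0, 0], [-0.96, -0.14, 0, 0, 0], [-1.25, -0.28, 0, 0, 0], [-1.51, -0.46, 0, 0, 0]]}}

```text
time_s: 17.0
tcp_pos: [0.5309, 0.0407, 0.1769]
ee_rot: [[0.0, -1.0, 0.001], [-1.0, -0.0, 0.001], [-0.001, -0.001, -1.0]]
wrist_force: [1.6, 0.4, 0.1]
gripper_width: 0.005
gripper_force: 0.6
```

Call:
{"name": "servo_tool", "arguments": {"targets": [[-0.24, -0.23, 0, 0, 0], [-0.43, -0.49, 0, 0, 0], [-0.58, -0.78, 0, 0, 0], [-0.69, -1.08, 0, 0, 0], [-0.75, -1.4, 0, 0, 0]]}}

```text
time_s: 17.42
tcp_pos: [0.5091, -0.002, 0.1769]
ee_rot: [[-0.0, -1.0, 0.001], [-1.0, 0.0, 0.0], [-0.0, -0.001, -1.0]]
wrist_force: [2.3, 1.6, 0.3]
gripper_width: 0.007
gripper_force: 1.1
```

Call:
{"name": "servo_tool", "arguments": {"targets": [[0, -0.33, 0, 0, 0], [0.04, -0.65, 0, 0, 0], [0.14, -0.96, 0, 0, 0], [0.28, -1.25, 0, 0, 0], [0.46, -1.51, 0, 0, 0]]}}

```text
time_s: 17.83
tcp_pos: [0.5229, -0.0476, 0.1764]
ee_rot: [[-0.001, -1.0, -0.001], [-1.0, 0.001, -0.0], [0.0, 0.001, -1.0]]
wrist_force: [-0.3, 0.8, 0.2]
gripper_width: 0.005
gripper_force: 0.6
```

Call:
{"name": "servo_tool", "arguments": {"targets": [[0.23, -0.24, 0, 0, 0], [0.49, -0.43, 0, 0, 0], [0.78, -0.58, 0, 0, 0], [1.08, -0.69, 0, 0, 0], [1.4, -0.75, 0, 0, 0]]}}

```text
time_s: 18.25
tcp_pos: [0.5655, -0.0694, 0.1764]
ee_rot: [[-0.0, -1.0, -0.002], [-1.0, 0.0, -0.0], [0.0, 0.002, -1.0]]
wrist_force: [0.1, 3.1, -0.5]
gripper_width: 0.007
gripper_force: 1.0
```

Call:
{"name": "servo_tool", "arguments": {"targets": [[0.1, 0, 0, 0, 0], [0.2, 0, 0, 0, 0], [0.25, 0, 0, 0, 0], [0.25, 0, 0, 0, 0], [0.25, 0, 0, 0, 0]]}}

```text
time_s: 18.67
tcp_pos: [0.5725, -0.069, 0.1769]
ee_rot: [[0.0, -1.0, 0.0], [-1.0, -0.0, -0.0], [0.0, -0.0, -1.0]]
wrist_force: [0.5, -0.3, 0.3]
gripper_width: 0.003
gripper_force: 0.0
```

```bash
python3 - <<'E'
from station import r
import cv2, numpy as np
w=r.capture("wrist")["pixels"][:,:,::-1];s=r.capture("scene")["pixels"][120:250,240:350,::-1]
o=np.zeros((472,800,3),np.uint8);o[:420,:400]=cv2.resize(w[100:310,180:380],(400,420));o[:,400:]=cv2.resize(s,(400,472),interpolation=cv2.INTER_CUBIC)
cv2.imwrite("pics/w6.png",o)
E
```

```text
(no output)
```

View pics/w6.png

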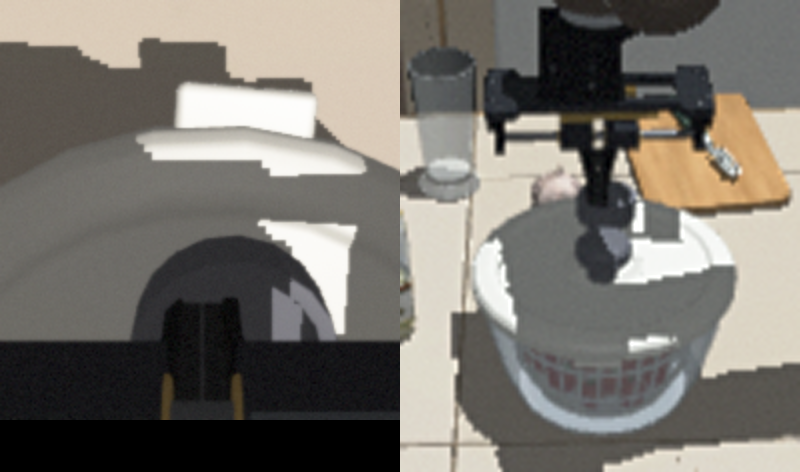

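The cup centre (crop column 233) is 8 mm to −x of the fingers, at x≈0.565. That's its start position to within about 1 mm. I'll centre the fingers in the cup and lift straight out.

Call:
{"name": "servo_tool", "arguments": {"targets": [[-0.1, 0, 0, 0, 0], [-0.2, 0, 0, 0, 0], [-0.2, 0, 0.2, 0, 0], [-0.2, 0, 0.5, 0, 0], [-0.2, 0, 0.9, 0, 0]]}}

```text
time_s: 19.18
tcp_pos: [0.5661, -0.069, 0.2043]
ee_rot: [[0.0, -1.0, -0.001], [-1.0, -0.0, -0.0], [0.0, 0.001, -1.0]]
wrist_force: [-0.0, -0.4, -0.1]
gripper_width: 0.004
gripper_force: 0.0
```

Call:
{"name": "servo_tool", "arguments": {"targets": [[0, 0, 0.4, 0, 0], [0, 0, 0.9, 0, 0], [0, 0, 1.3, 0, 0], [0, 0, 1.3, 0, 0], [0, 0, 1.3, 0, 0]]}}

```text
time_s: 19.6
tcp_pos: [0.5669, -0.0689, 0.244]
ee_rot: [[-0.0, -1.0, 0.003], [-1.0, 0.0, 0.001], [-0.001, -0.003, -1.0]]
wrist_force: [-0.1, 0.3, -0.2]
gripper_width: 0.004
gripper_force: 0.0
```

```bash
python3 - <<'E'
from h import *
from station import r
w=r.capture("wrist");v,u=np.nonzero(cv2.Canny(w["pixels"],40,100))
X=cast(w,np.c_[u,v],.1665);c0=np.array([.5655,-.0695])
X=X[v<235]
for t in(.006,.003,.002):
    q=abs(np.hypot(*(X-c0).T)-.0265)<t;c0,e=circ(X[q],.0265,c0)
print("cup",c0,e,q.sum())
X=cast(w,np.c_[u,v],.133)
c0=np.array([.5707,-.0065])
for t in(.008,.004,.002):
    q=abs(np.hypot(*(X-c0).T)-.112)<t;c0,e=circ(X[q],.112,c0)
print("lid",c0,e,q.sum());s=r.sense();print(s["time_s"],s["tcp_pos"],s["wrist_force"])
E
```

```text
cup [ 0.56564054 -0.06989225] 0.0006173234080139901 171
lid [ 0.57043778 -0.00661316] 0.0003938167782570057 649
19.65 [ 0.56630457 -0.06888508  0.24286269] [-0.44003925  0.19425201 -0.89515342]
```

The cup and lid are both within 1 mm of where they started, so I'll hand the job in.

```bash
python3 -c "
from station import r
print(r.finish_job())"
```

```text
the job is handed in; nothing more can be done
None
```

I led the crank two full turns clockwise and two back. It ended within about 1 mm of its start, the spinner stayed put, the fingers are out of the cup, and the job is handed in (19.7 s used).

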